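Lock the tasting carousel with its pin

ROBOT

A 6-joint arm with a two-finger parallel gripper is mounted at the origin on the work surface. World frame = base frame: x ahead of the robot, y to its left, z up, the work surface at z = 0. Lengths are in m, angles in rad, forces in N, time in s.
With the tool pointing down it reaches from about 0.225 to 0.875 m from the base axis. Payload 3.4 kg.
Tool frame: the origin (TCP) lies at the very end of the fingers, on their centre line; the grasp point (between the pads) lies 19 mm behind it; z points along the fingers, y is the direction in which the jaws open and shut (so a half turn about z gives the same grasp; the last joint's range is limited). The gripper opens to 85 mm and grips with 20 to 120 N. Pads are 22 mm wide; open, the fingers measure 114 mm over their backs; the gripper's body (76 mm by 85 mm) begins 54 mm behind the grasp point. The pads swing forward as they close: fully open they stand 13 mm farther back than shut.
Start: joints at [-1.238, 0.276, 1.505, -0, 1.361, -0.121], TCP at [0.252, -0.517, 0.231] pointing down, gripper open.
Joint ranges: [-2.89, 2.89], [-0.75, 2.08], [0.22, 2.7], [-1.18, 4.32], [0.11, 2.71], [-2.7, 2.7]. Speed limits (rad/s): [2.57, 2.57, 3.14, 3.14, 3.14, 3.14].

INTERFACE

Orientations are given as a unit quaternion [w, x, y, z].
In Python, from rig import manip gives the robot as it stands. The module is installed in compiled form; this text tells all that it offers.
- The arm moves only by the tool carry_out, never from a script. Its argument "moves" is one flat list of numbers, 5 for each row, row after row: the opening in per cent of the stroke, from 0 (shut) to 100 (fully open), then the shift along the world's x, y, z in cm, then the turn about the world's z in rad. A call has exactly 10 rows; each row shifts and turns the commanded pose from where the row before left it; what a row does not reach is not made up. A row lasts 1/10 s, in which the tool goes at most 50 mm and 8.59 degrees, less where a joint would pass 70% of its speed; a pose out of reach is approached as far as the arm can. A call is refused whole if a number of a shift passes 5 or a number of a turn 0.15, either way. A call with a gripper value outside its range is refused whole. The fingers move at their own pace and stop on an object; "squeeze" is the grip in N (left out, the last holds). Time passes only in rows, so rows that do not move let the fingers close, or fill a call up. It gives the time, the measured TCP pose, the force and the opening at its end, in the units of the state.
- manip.get_state(): the state, without advancing time (a new reading comes with each control period).
- manip.get_image(name): name is "side" or "top" or "wrist"; returns the picture (400x640x3 uint8, red, green, blue); there is no depth.
- manip.camera_info(name): a dict with "fov_y" (degrees; the focal length in pixels is half the picture's height over the tangent of half this angle, whatever the lens; pixels are square), "cx", "cy" (the principal point, pixels), "rvec" (rotation vector, rad) and "tvec" (3), from world to camera coordinates, as OpenCV has them; the wrist camera has in their place "hand_eye" (4x4, takes a point from camera to tool coordinates, whose origin is the TCP and whose axes are the flange's). Camera axes: x right, y down, z forward; pixel columns grow to the right and rows downward; lengths in m; the calibration is good to about 2 mm. The wrist camera is an equidistant fisheye: a pixel r from the principal point sees the ray r / f radians off the axis. A picture is of the moment at which its call begins: read the wrist's pose just before it. camera_info takes no time and is no camera call.
- manip.sign_off(): hands the job in, once; it reports no verdict.
The state is a dict: "clock": time; "qpos": joint angles; "qd": joint speeds; "effort": joint torques, N m; "position": TCP position; "ee_rot": TCP orientation; "contact_force": force on the tool from outside, world axes, zero at the start; "moment": the same for the moment, N m; "width": finger opening in m.
Only numpy, scipy, OpenCV 4.12 (cv2) and the standard library are available. Lean on these libraries where they do the work, as an engineer would, in place of code of your own. Each camera call takes 0.05 s, during which the arm holds its last target. There are 200 camera calls.

TASK

Lock the tasting carousel for the judging: take the red-headed pin from its blue block, stand it in the hole of the round wooden deck, and turn the deck slowly counter-clockwise (seen from above) until the pin finds the hidden socket below the red arc. Then push the pin fully home and upright, never forcing it sideways or down (a light hand, well under 30 N), and let go. Leave the two cups, the bottle and the pen where they stand.

Things in the scene. Friction and masses are not known exactly. Their poses are not given: they have to be found in the camera images.
- housing: Fixed round aluminium base of the carousel, 204 mm across, 47 mm high (top of its flat lip, radius 82 to 102 mm). Origin: centre of its underside, on the deck's turning axis; z up; its x axis is the direction of the deck hole when joint deck reads 0. Under the deck is a flat black floor, 23 mm above the table, with the hidden socket in it.
- red_arc (a point): Middle of the red arc painted on the lip (radius 92 mm, 47 mm high), which spans 0.5 to 1.6 rad counter-clockwise from the base's x axis. The socket, a 15 mm hole in the floor at radius 55 mm, lies at 0.6 to 1.5 rad: where is measured by nothing and unseen until the deck hole is over it.
- socket_depth (a point): Point on the carousel's axis at floor height, 23 mm. A pin standing loose on the floor drops 4 mm by its own weight when over the socket, then stops the deck from turning; from there a tight rubber grommet lets it go the remaining 9 mm only under a steady push of about 5 N, then the head meets the deck.
- deck (a joint): Angle of the loose light-wood deck (board 20 mm thick, top 44 mm above the table) about the base's upright axis, rad, growing counter-clockwise from above; turns freely (about 0.4 N at the hole) from -0.3 to 1.8, starts within 0.2 of 0. On the side away from the hole it carries three fast white cups with orange lids, up to 78 mm above the table, and a low steel hub.
- deck_hole (a point): Centre of the mouth of the 14 mm through-hole in the deck, at the deck's top face (44 mm above the table), 55 mm from the axis; it moves with the deck. Its x axis points outward from the deck's axis.
- pin: Loose lock pin, about 0.12 kg: steel shank 12 mm thick and 34 mm long, under a red cylindrical head 22 mm thick and 40 mm tall. Origin: the tip of the shank; z along the pin towards the head. It starts upright in the blue block, its tip 4 mm above the table, its head resting on the block. Tip height above the table: on the carousel's floor 23 mm, dropped into the socket 19, fully home 10.
- pin_rest: Fixed blue block 60 x 60 x 38 mm that holds the pin upright in a loose 16 mm hole at its centre. Origin: centre of its underside.
- cup_a: White tasting cup, 84 mm across the rim, 110 mm tall, 30 g; origin at the centre of its underside. Leave it alone.
- cup_b: A second such white cup. Leave it alone.
- sauce: Amber sauce bottle with a red cap, 48 mm across, 130 mm tall; origin at the centre of its underside. Leave it alone.
- pen: Pink marker pen lying on the table, 130 mm long (its y axis), 12 mm thick; origin at the centre of its underside. Leave it alone.
Mind the look-alikes: they are no part of the job. Leave any black, purple or white look-alike of the pin alone.

How it is judged:
On the way, in this order (a step that is already met when the one before it is completed fails the run):
1. the pin is lifted out of its block (z of pin in the frame of pin_rest above 0.043 m), for 0.1 s.
2. the pin's shank stands in the deck hole (horizontal distance between pin and deck_hole below 0.005 m and height (world z) of pin below 0.039 m), for 0.1 s.
At the end, for the whole second after the job is handed in: The pin stands upright (within 0.12 rad) through the deck hole (tip within 4 mm of its axis) and in the socket, fully home: its tip less than 12 mm above the table, so the head is within 2 mm of the deck; the deck has been turned past 0.4 rad; the pin is at rest and released (height (world z) of pin below 0.012 m and horizontal distance between pin and deck_hole below 0.004 m and angle between pin's own z axis and vertical below 0.12 rad and value of joint deck above 0.4 rad and linear speed of pin below 0.02 m/s); the robot touches nothing.
It fails at once if the pin is forced: more than 30 N between the pin and the carousel (contact force between pin and housing above 30 N).
It fails at once if a cup is displaced by more than 20 mm (distance of cup_a from where it was at the start of the episode above 0.02 m).
It fails at once if the other cup is displaced by more than 20 mm (distance of cup_b from where it was at the start of the episode above 0.02 m).
It fails at once if the sauce bottle is displaced by more than 20 mm (distance of sauce from where it was at the start of the episode above 0.02 m).
It fails at once if the pen is displaced by more than 20 mm (distance of pen from where it was at the start of the episode above 0.02 m).
It also fails if it takes over 58 s, if anything falls off the work surface, if the arm or the gripper's body presses on something with over 40 N, if the wrist force passes 120 N, or if a joint passes its speed limit or range.

## Working session

There is one attempt and no reset: what is moved stays moved. The work goes in short steps, Python scripts to look and compute and a tool call to move; the robot and the scene stay as the last step left them, time stands still between calls to the robot, and variables do not carry over. Pictures are saved under pics/ and viewed, about 8 in all and at most 12, crops included, and the job is handed in when it is done.

Besides the shell and the picture viewer there is one more tool, called after "Call:" as name(argument=value, ...) on one line, values as JSON. carry_out: Moves the arm, as the interface text tells. Its arguments: {"type":"object","properties":{"moves":{"type":"array","items":{"type":"number"}},"squeeze":{"type":"number"}},"required":["moves"]}

```bash
mkdir -p pics; cat > h.py <<'E'
import numpy as np, cv2
from rig import manip
from scipy.spatial.transform import Rotation as R
def cam(n):
    c=manip.camera_info(n); f=200/np.tan(np.radians(c['fov_y'])/2); return c,f
def ray(n,px,st=None):
    c,f=cam(n); u,v=px[0]-c['cx'],px[1]-c['cy']
    if n=='wrist':
        r=np.hypot(u,v); t=r/f; d=np.array([np.sin(t)*u/max(r,1e-9),np.sin(t)*v/max(r,1e-9),np.cos(t)])
        H=np.array(c['hand_eye']); q=st['ee_rot']; A=R.from_quat([q[1],q[2],q[3],q[0]]).as_matrix()
        return A@H[:3,3]+np.array(st['position']), A@H[:3,:3]@d
    M=R.from_rotvec(np.ravel(c['rvec'])).as_matrix(); t=np.ravel(c['tvec'])
    return -M.T@t, M.T@np.array([u/f,v/f,1])
def onz(n,px,z,st=None):
    o,d=ray(n,px,st); return o+d*(z-o[2])/d[2]
def proj(n,P,st=None):
    c,f=cam(n)
    if n=='wrist':
        H=np.array(c['hand_eye']); q=st['ee_rot']; A=R.from_quat([q[1],q[2],q[3],q[0]]).as_matrix()
        p=H[:3,:3].T@(A.T@(np.array(P)-st['position'])-H[:3,3]); th=np.arctan2(np.hypot(p[0],p[1]),p[2]); r=np.hypot(p[0],p[1])
        return np.array([c['cx']+f*th*p[0]/r,c['cy']+f*th*p[1]/r])
    M=R.from_rotvec(np.ravel(c['rvec'])).as_matrix(); p=M@np.array(P)+np.ravel(c['tvec'])
    return np.array([c['cx'],c['cy']])+f*p[:2]/p[2]
def blobs(im,lo,hi,amin=30):
    m=cv2.inRange(cv2.cvtColor(im,cv2.COLOR_RGB2HSV),np.array(lo),np.array(hi)); n,l,s,c=cv2.connectedComponentsWithStats(m)
    return [(c[i].round(1),s[i]) for i in range(1,n) if s[i][4]>=amin]
def save(im,name): cv2.imwrite('pics/'+name+'.png',im[...,::-1])
E
python3 - <<'E'
from h import *
st=manip.get_state(); print(st)
ims=[manip.get_image(n) for n in('top','side','wrist')]
for n,i in zip(('top','side','wrist'),ims): save(i,n+'0'); print(n,manip.camera_info(n))
for n,i in zip(('top','side'),ims):
  for lo,hi in (((0,130,70),(8,255,255)),((170,130,70),(180,255,255)),((100,120,50),(130,255,255))): print(n,lo,blobs(i,lo,hi))
E
```

```text
{'clock': 0.0, 'qpos': array([-1.23801146e+00,  2.76568331e-01,  1.50613070e+00, -6.34917837e-06,
        1.36067851e+00, -1.21024378e-01]), 'qd': array([ 2.03671492e-04, -9.32619883e-04,  1.00466190e-03, -6.74006736e-05,
       -8.54502821e-04, -1.20495945e-05]), 'effort': array([ 1.13171245e-03, -4.16767788e+01, -2.45801729e+01, -1.86185766e-04,
        1.07871147e-02,  2.94698452e-05]), 'position': array([ 0.2518842 , -0.5163127 ,  0.23045587]), 'ee_rot': array([-8.87120869e-04,  9.74366868e-01,  2.24963130e-01, -9.74028127e-05]), 'contact_force': array([ 0.1727471 ,  0.07120259, -0.23767174]), 'moment': array([ 0.01451671, -0.03344402,  0.02823756]), 'width': 0.08544214225647279}
top {'fov_y': 57.17185896627047, 'cx': 324.9477332234473, 'cy': 196.94539519702363, 'rvec': array([ 2.11757929, -2.14515948,  0.21676011]), 'tvec': array([0.00372747, 0.55918175, 0.80239667])}
side {'fov_y': 50.32969299287076, 'cx': 321.54980054429177, 'cy': 196.5852990204413, 'rvec': array([ 2.34075598, -0.53294938,  0.21057008]), 'tvec': array([-0.51535005,  0.22056868,  0.7886888 ])}
wrist {'fov_y': 6
[... 7314 characters left out ...]
ay([614.7, 220.4]), array([ 585,  193,   55,   59, 1115], dtype=int32)), (array([635.8, 213.2]), array([629, 202,  11,  22, 121], dtype=int32)), (array([560.2, 242.3]), array([535, 217,  52,  52, 733], dtype=int32)), (array([596.7, 254.1]), array([ 566,  225,   63,   58, 1013], dtype=int32)), (array([623.6, 254.1]), array([604, 235,  36,  43, 627], dtype=int32)), (array([367.9, 269.1]), array([363, 260,  11,  20, 164], dtype=int32)), (array([613.4, 292.1]), array([584, 263,  56,  61, 908], dtype=int32)), (array([633., 288.]), array([623, 277,  17,  26, 248], dtype=int32))]
side (170, 130, 70) []
side (100, 120, 50) [(array([366.1, 283.6]), array([ 348,  261,   39,   42, 1097], dtype=int32))]
```

View pics/top0.png

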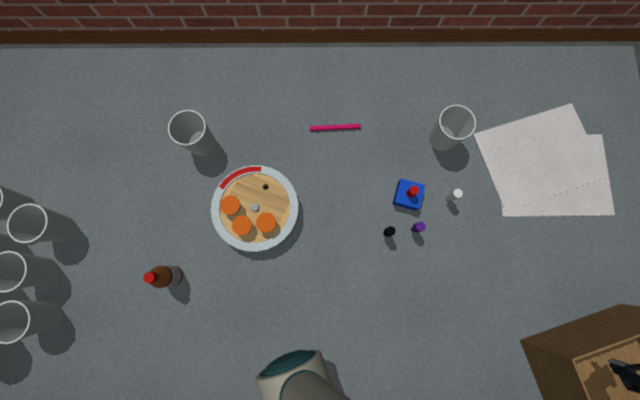

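View pics/side0.png

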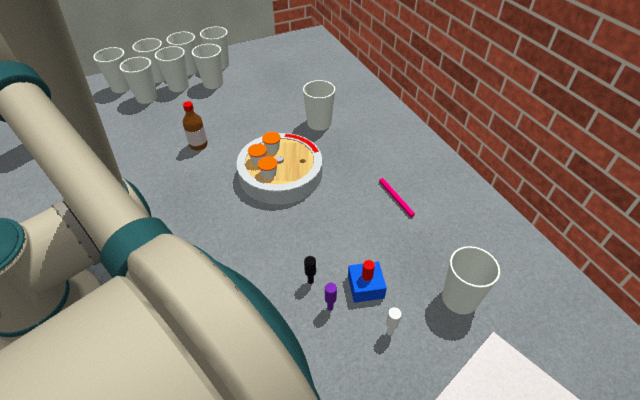

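The views show pin candidates in the top picture: red head on the blue block (412,191), black (389,231), purple (419,227), white (458,194), and the red bottle cap (149,277). I choose the red one on the blue block. The deck hole is at (265,187), the hub at (255,208) and the red arc at (238,174).

```bash
python3 - <<'E'
from h import *
im=cv2.imread('pics/top0.png')[...,::-1].copy(); s=cv2.imread('pics/side0.png')[...,::-1].copy()
print('camtop',ray('top',(0,0))[0])
m=cv2.inRange(cv2.cvtColor(im,cv2.COLOR_RGB2HSV),np.array((100,120,50)),np.array((130,255,255)));m[:, :385]=0
print('blockpx',cv2.minAreaRect(cv2.findNonZero(m)))
print('block top',onz('top',(408.5,194.8),.038),'pin head top',onz('top',(412.6,190.8),.078-0.004), onz('side',(368,263),.078))
# hole: dark blob
g=cv2.cvtColor(im,cv2.COLOR_RGB2GRAY)[178:196,256:275]; mm=(g<70).astype(np.uint8); n,l,st,c=cv2.connectedComponentsWithStats(mm)
print('hole',[(c[i]+[256,178],st[i][4]) for i in range(1,n)])
for n,p in(('hole',(265.3,187)),('hub',(255,208)),('arc',(238.4,174.5))): print(n,onz('top',p,.045))
print('hole side',onz('side',(303,161),.044))
# wood + ring outline: lip
hsv=cv2.cvtColor(im,cv2.COLOR_RGB2HSV)
m=((hsv[...,1]<50)&(hsv[...,2]>140)).astype(np.uint8); m[:,:200]=0;m[:,310:]=0;m[:155]=0;m[260:]=0
e=cv2.minEnclosingCircle(cv2.findNonZero(m)); print('ring',e,onz('top',e[0],.047))
print('cupR',onz('top',(457,122),.11),'cupL',onz('top',(187,127),.11),'sauce',onz('top',(149,277),.13),'pen',onz('top',(335,128),.01),'blk',onz('top',(389,231),.05),'pur',onz('top',(419,227),.05),'wh',onz('top',(458,194),.05))
a=cv2.resize(im[160:260,200:310],None,fx=3.6,fy=3.6,interpolation=2); b=cv2.resize(im[160:260,370:480],None,fx=3.6,fy=3.6,interpolation=2)
save(np.hstack([a,b]),'crop1')
E
```

```text
camtop [0.40125606 0.01179185 0.89184811]
blockpx ((408.82952880859375, 194.3137664794922), (27.781436920166016, 27.460264205932617), 15.52410888671875)
block top [ 0.56475854 -0.2025933   0.038     ] pin head top [ 0.56705723 -0.20347819  0.074     ] [ 0.56830223 -0.2024388   0.078     ]
hole [(array([265.22222222, 186.5       ]), np.int32(18))]
hole [0.58595995 0.13643953 0.045     ]
hub [0.53621318 0.15957592 0.045     ]
arc [0.61692273 0.20041116 0.045     ]
hole side [0.58787599 0.13566616 0.044     ]
ring ((254.1820068359375, 208.02719116210938), 44.43613052368164) [0.53585317 0.16111958 0.047     ]
cupR [ 0.7178082  -0.30444364  0.11      ] cupL [0.71088152 0.30355652 0.11      ] sauce [0.38452733 0.3547224  0.13      ] pen [ 0.74471194 -0.03232922  0.01      ] blk [ 0.47819293 -0.14975201  0.05      ] pur [ 0.48652297 -0.21961291  0.05      ] wh [ 0.56304713 -0.31650088  0.05      ]
```

View pics/crop1.png

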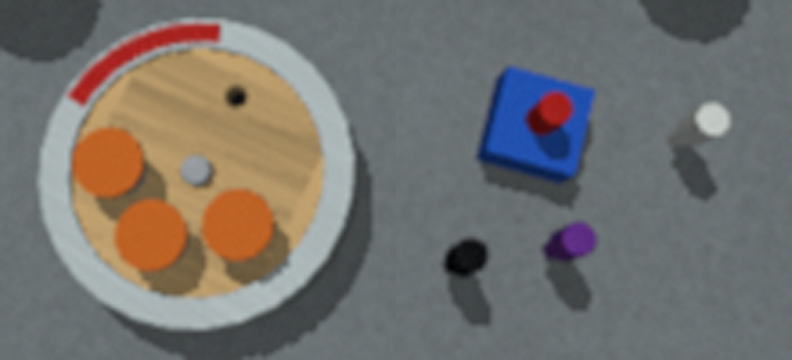

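The close crop confirms the red-headed pin in the blue block. It sits at about (0.566, -0.203). The carousel axis is at (0.536, 0.160) and the hole at (0.586, 0.1365), which gives a radius of 55 mm, as stated. The hole's direction is -0.44 rad and the arc middle +0.464, so the base x axis is at -0.586 and the deck reads about 0.14. I'm setting out now.

Call:
carry_out(moves=[100,3.15,3.15,-0.6,-0.045,100,3.15,3.15,-0.6,-0.045,100,3.15,3.15,-0.6,-0.045,100,3.15,3.15,-0.6,-0.045,100,3.15,3.15,-0.6,-0.045,100,3.15,3.15,-0.6,-0.045,100,3.15,3.15,-0.6,-0.045,100,3.15,3.15,-0.6,-0.045,100,3.15,3.15,-0.6,-0.045,100,3.05,3.05,-0.6,-0.045], squeeze=20)

```text
clock: 1.15
position: [0.5671, -0.2012, 0.1708]
ee_rot: [-0.0, 1.0, 0.001, -0.0]
contact_force: [0.6, -0.7, 0.8]
width: 0.0854
```

```bash
python3 - <<'E'
from h import *
st=manip.get_state(); im=manip.get_image('wrist'); save(im,'w1')
print(st['clock'],st['position'],st['ee_rot'],st['qpos'],st['contact_force'])
for lo,hi in (((0,150,70),(8,255,255)),((100,120,50),(130,255,255))):
  for b in blobs(im,lo,hi,200): print(b, onz('wrist',b[0],.078,st), onz('wrist',b[0],.038,st))
print('expected px of pin head top',proj('wrist',(.566,-.2026,.078),st))
E
```

```text
1.15 [ 0.56706985 -0.20119133  0.1708216 ] [-2.24568801e-05  9.99999378e-01  1.09784848e-03 -1.93909629e-04] [-4.56453378e-01  3.53984929e-01  1.54296312e+00 -1.38300965e-04
  1.24501238e+00  1.11219154e+00] [ 0.58378946 -0.69057422  0.77431256]
(array([ 19.4, 154.3]), array([  6, 140,  30,  42, 292], dtype=int32)) [0.62137157 0.14630703 0.078     ] [0.61913461 0.20549039 0.038     ]
(array([328.3, 183. ]), array([ 289,  145,   80,   81, 3586], dtype=int32)) [ 0.58199066 -0.2055267   0.078     ] [ 0.57305341 -0.20620449  0.038     ]
expected px of pin head top [324.47940685 202.74244705]
```

View pics/w1.png

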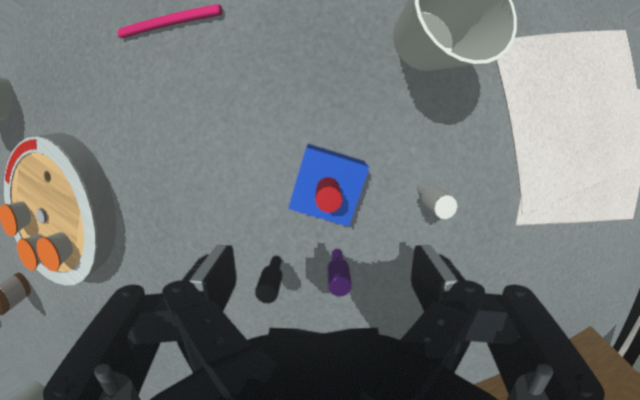

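The wrist view shows the red pin on the block with its head top near (328,199), within 4 px of the prediction. I'll go down and grip.

Call:
carry_out(moves=[60,0.1,-0.3,-2,0,60,0,0,-2,0,60,0,0,-2,0,60,0,0,-2,0,60,0,0,-2,0,60,0,0,-1.7,0,50,0,0,-1,0,10,0,0,0,0,0,0,0,0,0,0,0,0,0,0], squeeze=25)

```text
clock: 2.2
position: [0.5676, -0.2061, 0.0451]
ee_rot: [0.0, 1.0, 0.002, 0.001]
contact_force: [-0.5, -0.2, -0.7]
width: 0.0211
```

Call:
carry_out(moves=[0,0,0,0,0,0,0,0,0,0,0,0,0,0,0,0,0,0,1,0,0,0,0,1.5,0,0,0,0,1.5,0,0,0,0,1.5,0,0,0,0,1.5,0,0,0,0,1,0,0,0,0,0,0])

```text
clock: 3.2
position: [0.5682, -0.2064, 0.1264]
ee_rot: [0.001, 1.0, 0.002, 0.002]
contact_force: [-0.3, 0.1, -1.4]
width: 0.0216
```

```bash
python3 - <<'E'
from h import *
st=manip.get_state(); im=manip.get_image('wrist'); save(im,'w2')
print(st['clock'],st['position'],st['width'],st['contact_force'],st['moment'])
p=st['position']
print(proj('wrist',p+[0,0,.078-.044],st),[b for b in blobs(im,(0,150,70),(8,255,255),200)])
E
```

```text
3.2 [ 0.56820459 -0.206357    0.12643722] 0.021556896732757895 [-0.30464219  0.12006537 -1.40803092] [-0.01830275 -0.03391629 -0.02100891]
[322.29915204 287.17515943] [(array([323.4, 281.2]), array([ 298,  260,   52,   43, 1686], dtype=int32))]
```

View pics/w2.png

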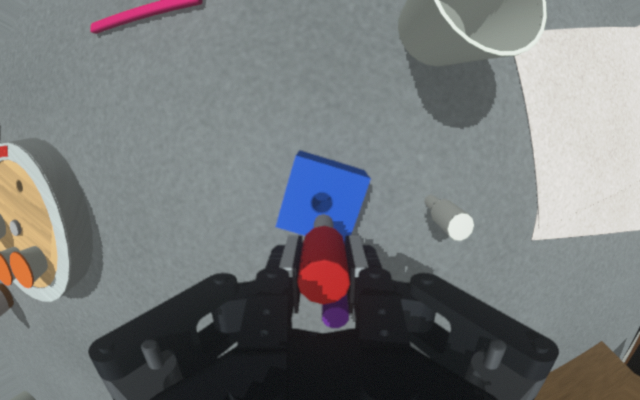

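The pin is held upright at 21.6 mm width and is clear of the block, whose empty hole shows at (321,203). Next I'll go over the deck hole.

Call:
carry_out(moves=[0,0.2,3.8,0,-0.05,0,0.2,3.8,0,-0.05,0,0.2,3.8,0,-0.05,0,0.2,3.8,0,-0.05,0,0.2,3.8,0,-0.05,0,0.2,3.8,0,-0.05,0,0.2,3.8,0,-0.05,0,0.2,3.8,-1,-0.05,0,0.2,3.8,-1,-0.04,0,0,0,0,0])

```text
clock: 4.25
position: [0.5833, 0.1406, 0.1019]
ee_rot: [-0.0, 0.977, -0.215, -0.002]
contact_force: [0.1, -1.0, -2.1]
width: 0.0212
```

```bash
python3 - <<'E'
from h import *
st=manip.get_state(); im=manip.get_image('wrist'); save(im,'w3')
print(st['clock'],st['position'],st['ee_rot'],st['qpos'],st['contact_force'])
p=st['position']
print('tip px',proj('wrist',p-[0,0,.041],st),'hole px',proj('wrist',(.586,.1365,.044),st))
save(cv2.resize(im[100:350,150:480],None,fx=2.4,fy=2.4,interpolation=2),'w3c')
E
```

```text
4.25 [0.5832621  0.14062254 0.10190243] [-4.77490102e-04  9.76711637e-01 -2.14542810e-01 -2.35225604e-03] [0.11915184 0.4108408  1.63900625 0.00275504 1.09587525 2.12113201] [ 0.13907557 -0.98180062 -2.05145616]
tip px [322.56601552 224.15431174] hole px [326.45009121 209.60075173]
```

View pics/w3c.png

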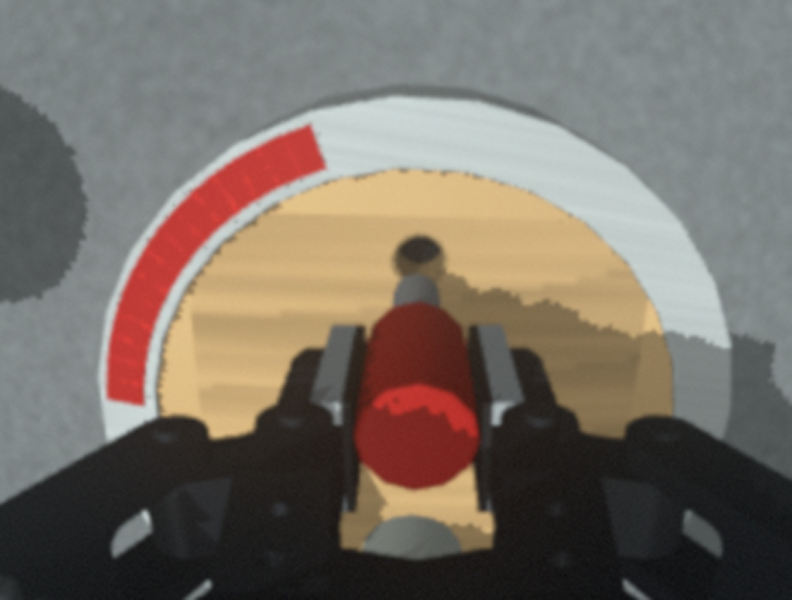

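The hole is at px (325,207.5). The shank tip's outer edge is at (323.8,216), so its centre is about (323.7,224), as predicted.

```bash
python3 - <<'E'
from h import *
st=manip.get_state(); p=st['position']
h=onz('wrist',(325,207.5),.044,st); t=onz('wrist',(323.7,224),p[2]-.041,st)
e=onz('wrist',(323.7,216),p[2]-.041,st)
print('hole',h,'tip',t,'edge',e,np.linalg.norm(e-t),'cmd shift',(h-t)*100,'hole from tcp',(h-p)*100)
E
```

```text
hole [0.58802189 0.1343561  0.044     ] tip [0.58347088 0.13747939 0.06149741] edge [0.58831056 0.13524639 0.06149741] 0.0053299940698545815 cmd shift [ 0.45510113 -0.31232933 -1.7497407 ] hole from tcp [ 0.43760394 -0.39043609 -5.8497407 ]
```

The arm was still settling between the reading and that picture, so I'll measure again at rest and nearer.

Call:
carry_out(moves=[0,0.35,-0.15,0,0,0,0,0,-0.5,0,0,0,0,-0.3,0,0,0,0,0,0,0,0,0,0,0,0,0,0,0,0,0,0,0,0,0,0,0,0,0,0,0,0,0,0,0,0,0,0,0,0])

```text
clock: 5.3
position: [0.5886, 0.1347, 0.0964]
ee_rot: [0.0, 0.976, -0.216, 0.0]
contact_force: [0.5, -0.1, -1.0]
width: 0.021
```

```bash
python3 - <<'E'
from h import *
st=manip.get_state(); im=manip.get_image('wrist'); s2=manip.get_state(); p=st['position']
print(st['clock'],p,s2['position'],st['contact_force'])
print('tip px',proj('wrist',p-[0,0,.041],st),'hole px',proj('wrist',(.587,.1365,.044),st))
save(cv2.resize(im[160:290,250:400],None,fx=5,fy=4.6,interpolation=2),'w4c')
E
```

```text
5.3 [0.58858494 0.13472088 0.09639547] [0.58858985 0.13472334 0.09636726] [ 0.50241615 -0.07700276 -1.04226009]
tip px [322.56785746 224.45246313] hole px [321.20004843 221.62166677]
```

View pics/w4c.png

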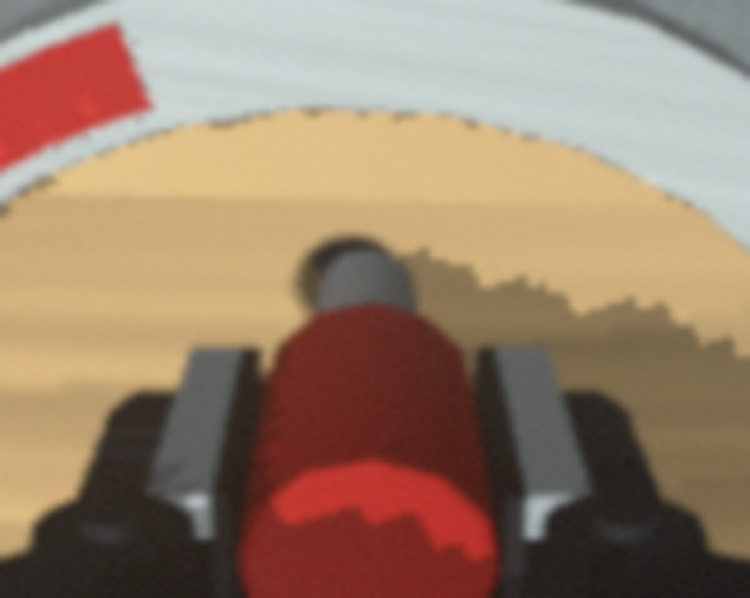

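```bash
python3 - <<'E'
from h import *
st=manip.get_state(); p=st['position']; u=np.array([np.cos(-.436),np.sin(-.436),0])
h=onz('wrist',(320,211.3),.044,st)-.007*u; t=onz('wrist',(323.2,213.3),p[2]-.041,st)-.006*u
l=onz('wrist',(309.4,221),.044,st)
print(h,t,'tcp',p,(h-t)*100,'left edge',np.linalg.norm((l-h)[:2]), 'radius',np.linalg.norm(h[:2]-[.536,.16]))
E
```

```text
[0.58755652 0.13709845 0.044     ] [0.58969204 0.13376547 0.05536726] tcp [0.58858985 0.13472334 0.09636726] [-0.21355152  0.33329857 -1.13672639] left edge 0.007100967921245935 radius 0.05641414438757205
```

Call:
carry_out(moves=[0,-0.2,0.3,0,0,0,0,0,-0.4,0,0,0,0,-0.3,0,0,0,0,0,0,0,0,0,0,0,0,0,0,0,0,0,0,0,0,0,0,0,0,0,0,0,0,0,0,0,0,0,0,0,0])

```text
clock: 6.35
position: [0.5866, 0.1376, 0.0894]
ee_rot: [0.0, 0.976, -0.216, 0.0]
contact_force: [-0.6, 0.5, -2.3]
width: 0.0212
```

```bash
python3 - <<'E'
from h import *
st=manip.get_state(); im=manip.get_image('wrist'); p=st['position']
print(st['clock'],p,st['contact_force'])
print('tip px',proj('wrist',p-[0,0,.041],st),'hole px',proj('wrist',(.5875,.137,.044),st))
save(cv2.resize(im[190:250,280:360],None,fx=9,fy=9,interpolation=2),'w5c')
E
```

```text
6.35 [0.58662948 0.1376213  0.08938542] [-0.6339506   0.47484147 -2.2724435 ]
tip px [322.5673207  224.45632041] hole px [322.88611626 220.56203306]
```

View pics/w5c.png

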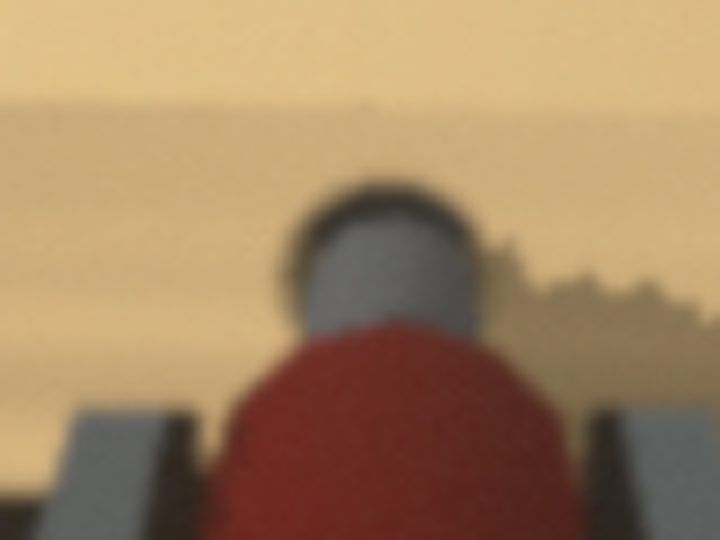

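The shank and hole line up sideways to within about 0.3 mm, and nearly so radially. I'll insert gently.

Call:
carry_out(moves=[0,-0.03,0.03,-0.1,0,0,0,0,-0.1,0,0,0,0,-0.1,0,0,0,0,-0.1,0,0,0,0,-0.1,0,0,0,0,-0.1,0,0,0,0,-0.1,0,0,0,0,-0.1,0,0,0,0,0,0,0,0,0,0,0])

```text
clock: 7.4
position: [0.5863, 0.138, 0.0813]
ee_rot: [0.0, 0.976, -0.216, -0.0]
contact_force: [0.5, 0.5, -1.7]
width: 0.0213
```

No resistance with the tip below the deck top, so I'll continue to just above the floor.

Call:
carry_out(moves=[0,0,0,-0.2,0,0,0,0,-0.2,0,0,0,0,-0.2,0,0,0,0,-0.2,0,0,0,0,-0.2,0,0,0,0,-0.2,0,0,0,0,-0.2,0,0,0,0,-0.1,0,0,0,0,0,0,0,0,0,0,0])

```text
clock: 8.4
position: [0.5863, 0.138, 0.0663]
ee_rot: [0.0, 0.976, -0.216, -0.0]
contact_force: [-0.0, -0.1, -1.6]
width: 0.0214
```

The tip is about 2 mm above the floor. I'll open a little so the fingers only cage the head, with the pin standing loose on the floor, then lower the cage to push low on the head.

Call:
carry_out(moves=[29,0,0,0,0,29,0,0,0,0,29,0,0,0,0,29,0,0,0,0,29,0,0,-0.2,0,29,0,0,-0.4,0,29,0,0,-0.4,0,29,0,0,-0.3,0,29,0,0,0,0,29,0,0,0,0])

```text
clock: 9.4
position: [0.5862, 0.1379, 0.0531]
ee_rot: [0.0, 0.976, -0.216, -0.0]
contact_force: [0.3, 0.3, 0.4]
width: 0.0246
```

```bash
cat >> h.py <<'E'
def look(name):
    st=manip.get_state(); im=manip.get_image('wrist'); save(im,name); p=st['position']
    m=cv2.inRange(cv2.cvtColor(im,cv2.COLOR_RGB2HSV),np.array((0,140,50)),np.array((8,255,255))); m[:,:250]=0;m[:,400:]=0;m[:180]=0
    n,l,s,c=cv2.connectedComponentsWithStats(m); i=1+s[1:,4].argmax()
    print('t %.2f'%st['clock'],p.round(4),'F',st['contact_force'].round(1),'M',st['moment'].round(2),'w %.4f'%st['width'],'head',s[i],c[i].round(1))
    print('ang',np.arctan2(p[1]-.16,p[0]-.536).round(3),'rad',np.hypot(p[1]-.16,p[0]-.536).round(4))
    return im
E
python3 - <<'E'
from h import *
im=look('w6')
save(im[150:400,180:460],'w6c')
E
```

```text
t 9.40 [0.5862 0.1379 0.0531] F [0.3 0.3 0.4] M [ 0.   -0.02 -0.05] w 0.0246 head [ 294  234   58   84 3768] [322.6 277.1]
ang -0.414 rad 0.0548
```

View pics/w6c.png

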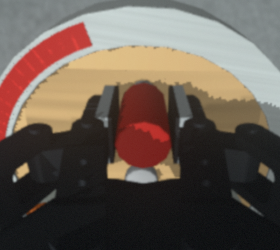

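The pin stands loose and upright between the pads, with its head at px x 294–352. I'll sweep counter-clockwise, keeping the jaws tangential.

Call:
carry_out(moves=[29,0.04,0.1,0,0.019,29,0.04,0.1,0,0.019,29,0.04,0.1,0,0.019,29,0.04,0.1,0,0.019,29,0.03,0.1,0,0.019,29,0.03,0.1,0,0.019,29,0.03,0.1,0,0.02,29,0.03,0.1,0,0.02,29,0.03,0.1,0,0.02,29,0,0,0,0])

```text
clock: 10.45
position: [0.5895, 0.1471, 0.0534]
ee_rot: [-0.0, 0.991, -0.13, 0.0]
contact_force: [-0.1, -1.8, 1.6]
width: 0.0247
```

```bash
python3 -c "
from h import *
look('w7')"
```

```text
t 10.45 [0.5895 0.1471 0.0534] F [-0.1 -1.8  1.6] M [-0.28  0.14  0.01] w 0.0247 head [ 290  234   59   83 3765] [321.6 277. ]
ang -0.236 rad 0.0551
```

Call:
carry_out(moves=[29,0.02,0.1,0,0.019,29,0.02,0.1,0,0.019,29,0.02,0.1,0,0.019,29,0.02,0.1,0,0.019,29,0.01,0.1,0,0.019,29,0.01,0.1,0,0.019,29,0.01,0.1,0,0.02,29,0.01,0.1,0,0.02,29,0.01,0.1,0,0.02,29,0,0,0,0])

```text
clock: 11.5
position: [0.5908, 0.1562, 0.0534]
ee_rot: [-0.0, 0.999, -0.044, 0.0]
contact_force: [-0.0, -2.2, 1.7]
width: 0.0248
```

```bash
python3 -c "
from h import *
look('w8')"
```

```text
t 11.50 [0.5908 0.1562 0.0534] F [-0.  -2.2  1.7] M [-0.39 -0.   -0.06] w 0.0248 head [ 290  234   59   84 3793] [321.6 277. ]
ang -0.069 rad 0.0549
```

Call:
carry_out(moves=[29,0,0.05,0,0.009,29,0,0.05,0,0.009,29,0.01,0.05,0,0.009,29,0,0.05,0,0.009,29,0,0.05,0,0.009,29,0,0.05,0,0.009,29,0,0,0,0,29,0,0,0,0,29,0,0,0,0,29,0,0,0,0])

```text
clock: 12.55
position: [0.5908, 0.159, 0.0534]
ee_rot: [-0.0, 1.0, -0.017, 0.0]
contact_force: [0.2, -2.4, 1.6]
width: 0.0251
```

```bash
python3 -c "
from h import *
look('w9')"
```

```text
t 12.55 [0.5908 0.159  0.0534] F [ 0.2 -2.4  1.6] M [-0.36 -0.04  0.01] w 0.0251 head [ 290  234   59   84 3809] [321.7 277. ]
ang -0.018 rad 0.0548
```

Call:
carry_out(moves=[29,0,0.05,0,0.009,29,0,0.05,0,0.009,29,0,0.05,0,0.009,29,0,0.05,0,0.009,29,0,0.05,0,0.009,29,0,0.05,0,0.009,29,0,0,0,0,29,0,0,0,0,29,0,0,0,0,29,0,0,0,0])

```text
clock: 13.6
position: [0.5908, 0.162, 0.0533]
ee_rot: [-0.0, 1.0, 0.01, -0.0]
contact_force: [-0.0, -1.8, 1.1]
width: 0.0247
```

```bash
python3 -c "
from h import *
look('w10')"
```

```text
t 13.60 [0.5908 0.162  0.0533] F [-0.  -1.8  1.1] M [-0.35  0.    0.07] w 0.0247 head [ 290  234   59   84 3809] [321.7 277. ]
ang 0.037 rad 0.0548
```

Call:
carry_out(moves=[29,0,0.05,0,0.009,29,0,0.05,0,0.009,29,-0.01,0.05,0,0.009,29,0,0.05,0,0.009,29,0,0.05,0,0.009,29,-0.01,0.05,0,0.009,29,0,0,0,0,29,0,0,0,0,29,0,0,0,0,29,0,0,0,0])

```text
clock: 14.65
position: [0.5906, 0.165, 0.0533]
ee_rot: [-0.0, 0.999, 0.037, 0.0]
contact_force: [-0.0, -1.6, 1.9]
width: 0.0247
```

```bash
python3 -c "
from h import *
look('w11')"
```

```text
t 14.65 [0.5906 0.165  0.0533] F [-0.  -1.6  1.9] M [-0.35 -0.05 -0.01] w 0.0247 head [ 290  234   60   84 3820] [321.7 277. ]
ang 0.091 rad 0.0548
```

Call:
carry_out(moves=[29,0,0.05,0,0.009,29,-0.01,0.05,0,0.009,29,-0.01,0.05,0,0.009,29,0,0.05,0,0.009,29,-0.01,0.05,0,0.009,29,-0.01,0.05,0,0.009,29,0,0,0,0,29,0,0,0,0,29,0,0,0,0,29,0,0,0,0])

```text
clock: 15.7
position: [0.5902, 0.168, 0.0533]
ee_rot: [-0.0, 0.998, 0.064, -0.0]
contact_force: [-0.7, -1.8, 2.3]
width: 0.0249
```

```bash
python3 -c "
from h import *
look('w12')"
```

```text
t 15.70 [0.5902 0.168  0.0533] F [-0.7 -1.8  2.3] M [-0.39 -0.1   0.04] w 0.0249 head [ 290  234   59   84 3822] [321.6 277. ]
ang 0.147 rad 0.0547
```

Call:
carry_out(moves=[29,-0.01,0.05,0,0.009,29,0,0.05,0,0.009,29,-0.01,0.05,0,0.009,29,-0.01,0.05,0,0.009,29,-0.01,0.05,0,0.009,29,-0.01,0.05,0,0.009,29,0,0,0,0,29,0,0,0,0,29,0,0,0,0,29,0,0,0,0])

```text
clock: 16.75
position: [0.5896, 0.171, 0.0533]
ee_rot: [-0.0, 0.996, 0.091, -0.0]
contact_force: [0.8, -1.1, 2.3]
width: 0.0249
```

```bash
python3 -c "
from h import *
look('w13')"
```

```text
t 16.75 [0.5896 0.171  0.0533] F [ 0.8 -1.1  2.3] M [-0.27 -0.09  0.03] w 0.0249 head [ 290  234   60   84 3824] [321.7 277. ]
ang 0.203 rad 0.0547
```

Call:
carry_out(moves=[29,-0.01,0.05,0,0.009,29,-0.01,0.05,0,0.009,29,-0.01,0.05,0,0.009,29,-0.01,0.05,0,0.009,29,-0.01,0.05,0,0.009,29,-0.01,0.05,0,0.009,29,0,0,0,0,29,0,0,0,0,29,0,0,0,0,29,0,0,0,0])

```text
clock: 17.8
position: [0.5891, 0.174, 0.0533]
ee_rot: [-0.0, 0.993, 0.118, -0.0]
contact_force: [-0.3, -1.8, 1.0]
width: 0.0249
```

```bash
python3 -c "
from h import *
look('w14')"
```

```text
t 17.80 [0.5891 0.174  0.0533] F [-0.3 -1.8  1. ] M [-0.38 -0.13  0.  ] w 0.0249 head [ 290  234   60   84 3823] [321.7 277. ]
ang 0.259 rad 0.0549
```

Call:
carry_out(moves=[29,-0.01,0.05,0,0.009,29,-0.02,0.05,0,0.009,29,-0.01,0.05,0,0.009,29,-0.02,0.05,0,0.009,29,-0.01,0.05,0,0.009,29,-0.02,0.04,0,0.009,29,0,0,0,0,29,0,0,0,0,29,0,0,0,0,29,0,0,0,0])

```text
clock: 18.85
position: [0.5881, 0.1769, 0.0533]
ee_rot: [-0.0, 0.99, 0.144, -0.0]
contact_force: [0.1, -2.8, 1.0]
width: 0.0244
```

```bash
python3 -c "
from h import *
look('w15')"
```

```text
t 18.85 [0.5881 0.1769 0.0533] F [ 0.1 -2.8  1. ] M [-0.33 -0.09  0.03] w 0.0244 head [ 290  234   60   84 3829] [321.6 277. ]
ang 0.314 rad 0.0548
```

Call:
carry_out(moves=[29,-0.02,0.05,0,0.009,29,-0.02,0.05,0,0.009,29,-0.01,0.05,0,0.009,29,-0.02,0.05,0,0.009,29,-0.01,0.05,0,0.01,29,-0.02,0.04,0,0.01,29,0,0,0,0,29,0,0,0,0,29,0,0,0,0,29,0,0,0,0])

```text
clock: 19.9
position: [0.5871, 0.1798, 0.0533]
ee_rot: [-0.0, 0.985, 0.172, -0.0]
contact_force: [0.5, -1.9, 2.5]
width: 0.0248
```

```bash
python3 -c "
from h import *
look('w16')"
```

```text
t 19.90 [0.5871 0.1798 0.0533] F [ 0.5 -1.9  2.5] M [-0.37 -0.17 -0.02] w 0.0248 head [ 290  234   60   84 3835] [321.7 277. ]
ang 0.37 rad 0.0549
```

Call:
carry_out(moves=[29,-0.02,0.05,0,0.009,29,-0.02,0.05,0,0.009,29,-0.02,0.05,0,0.009,29,-0.02,0.05,0,0.009,29,-0.02,0.04,0,0.01,29,-0.02,0.04,0,0.01,29,0,0,0,0,29,0,0,0,0,29,0,0,0,0,29,0,0,0,0])

```text
clock: 20.95
position: [0.5858, 0.1827, 0.0532]
ee_rot: [-0.0, 0.98, 0.199, -0.0]
contact_force: [-0.0, -0.7, 0.9]
width: 0.0246
```

```bash
python3 -c "
from h import *
look('w17')"
```

```text
t 20.95 [0.5858 0.1827 0.0532] F [-0.  -0.7  0.9] M [-0.13 -0.05  0.  ] w 0.0246 head [ 290  234   60   84 3835] [321.7 277. ]
ang 0.427 rad 0.0547
```

Call:
carry_out(moves=[29,-0.02,0.04,0,0.009,29,-0.02,0.05,0,0.009,29,-0.02,0.04,0,0.009,29,-0.02,0.05,0,0.009,29,-0.02,0.05,0,0.009,29,-0.02,0.04,0,0.009,29,0,0,0,0,29,0,0,0,0,29,0,0,0,0,29,0,0,0,0])

```text
clock: 22.0
position: [0.5847, 0.1853, 0.0533]
ee_rot: [-0.0, 0.974, 0.226, -0.0]
contact_force: [0.2, -0.4, -0.8]
width: 0.0248
```

```bash
python3 -c "
from h import *
look('w18')"
```

```text
t 22.00 [0.5847 0.1853 0.0533] F [ 0.2 -0.4 -0.8] M [-0.04  0.02 -0.  ] w 0.0248 head [ 290  233   59   84 3821] [321.7 276.8]
ang 0.48 rad 0.0549
```

The side force and moment have vanished, and z reads about -0.8 N, roughly the pin's weight. The tip may be over the socket with the pin hanging in the cage, so I'll open slightly and see whether it drops.

Call:
carry_out(moves=[36,0,0,0,0,36,0,0,0,0,36,0,0,0,0,36,0,0,0,0,36,0,0,0,0,36,0,0,0,0,36,0,0,0,0,36,0,0,0,0,36,0,0,0,0,36,0,0,0,0])

```text
clock: 23.05
position: [0.5848, 0.1853, 0.0533]
ee_rot: [0.0, 0.974, 0.226, 0.0]
contact_force: [1.0, -0.4, 0.8]
width: 0.0307
```

```bash
python3 -c "
from h import *
im=look('w19')
a=[cv2.imread('pics/%s.png'%n)[200:340,250:400,::-1] for n in('w16','w18','w19')]
save(cv2.resize(np.hstack(a),None,fx=1.77,fy=2.5,interpolation=2),'cmp')"
```

```text
t 23.05 [0.5848 0.1853 0.0533] F [ 1.  -0.4  0.8] M [-0.02  0.02  0.05] w 0.0307 head [ 286  233   60   83 3749] [318.4 275.7]
ang 0.478 rad 0.0549
```

View pics/cmp.png

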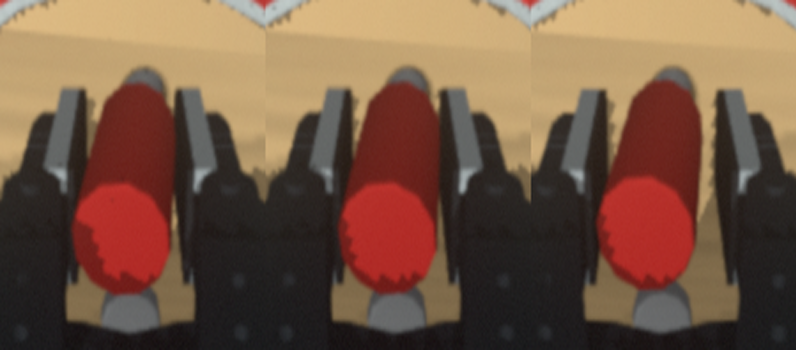

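The pin leans about 0.1 rad with its head leading, and in that lean it could miss the socket. The better method is to grip it upright, step about 2 mm, and open so it can drop. I'll straighten it here first and test.

Call:
carry_out(moves=[0,0,0,0,0,0,0,0,0,0,0,0,0,0,0,0,0,0,0,0,0,0,0,0,0,29,0,0,0,0,29,0,0,0,0,29,0,0,0,0,29,0,0,0,0,29,0,0,0,0], squeeze=20)

```text
clock: 24.1
position: [0.5849, 0.1853, 0.0534]
ee_rot: [0.0, 0.974, 0.226, 0.0]
contact_force: [0.3, -0.0, -0.0]
width: 0.0246
```

```bash
python3 -c "
from h import *
look('w20')"
```

```text
t 24.10 [0.5849 0.1853 0.0534] F [ 0.3 -0.  -0. ] M [ 0.02  0.   -0.02] w 0.0246 head [ 292  228   56   81 3518] [319.8 270.2]
ang 0.477 rad 0.055
```

The head centroid moved from row 277 to 270 and its area shrank, so the pin has dropped into the socket. The deck reads about 1.06 rad. I'll raise the grip 10 mm, take hold lightly and check the forces.

Call:
carry_out(moves=[29,-0.02,0.05,0.5,0,29,0,0,0.5,0,29,0,0,0,0,29,0,0,0,0,0,0,0,0,0,0,0,0,0,0,0,0,0,0,0,0,0,0,0,0,0,0,0,0,0,0,0,0,0,0], squeeze=20)

```text
clock: 25.15
position: [0.5846, 0.1859, 0.0634]
ee_rot: [-0.0, 0.974, 0.226, 0.0]
contact_force: [-0.9, 0.5, 2.4]
width: 0.0216
```

```bash
python3 -c "
from h import *
look('w21'); s=manip.get_state(); p=s['position']
for tip in(.023,.019): print(proj('wrist',[p[0],p[1],tip+.074],s))"
```

```text
t 25.15 [0.5846 0.1859 0.0634] F [-0.9  0.5  2.4] M [0.14 0.06 0.  ] w 0.0216 head [ 297  222   53   74 3048] [323.  260.1]
ang 0.489 rad 0.0551
[322.39925151 286.47134611]
[322.42024486 281.51030871]
```

Call:
carry_out(moves=[0,0,0,-0.05,0,0,0,0,-0.05,0,0,0,0,-0.05,0,0,0,0,-0.05,0,0,0,0,-0.05,0,0,0,0,-0.05,0,0,0,0,0,0,0,0,0,0,0,0,0,0,0,0,0,0,0,0,0])

```text
clock: 26.2
position: [0.5846, 0.1858, 0.0602]
ee_rot: [0.0, 0.974, 0.226, -0.0]
contact_force: [0.1, 1.5, 2.1]
width: 0.0214
```

```bash
python3 -c "
from h import *
look('w22')"
```

```text
t 26.20 [0.5846 0.1858 0.0602] F [0.1 1.5 2.1] M [ 0.3  -0.01  0.04] w 0.0214 head [ 297  222   53   74 3056] [323.  260.1]
ang 0.488 rad 0.055
```

The head is moving with the fingers, with 3 mm done and about 2–3 N. I'll continue.

Call:
carry_out(moves=[0,0,0,-0.05,0,0,0,0,-0.05,0,0,0,0,-0.05,0,0,0,0,-0.05,0,0,0,0,-0.05,0,0,0,0,-0.05,0,0,0,0,-0.05,0,0,0,0,-0.05,0,0,0,0,0,0,0,0,0,0,0])

```text
clock: 27.25
position: [0.5846, 0.1858, 0.0562]
ee_rot: [0.0, 0.974, 0.226, -0.0]
contact_force: [-0.0, 1.9, 2.3]
width: 0.0211
```

```bash
python3 -c "
from h import *
look('w23')"
```

```text
t 27.25 [0.5846 0.1858 0.0562] F [-0.   1.9  2.3] M [0.35 0.06 0.  ] w 0.0211 head [ 297  222   53   74 3053] [323.  260.1]
ang 0.488 rad 0.055
```

Call:
carry_out(moves=[0,0,0,-0.03,0,0,0,0,-0.03,0,0,0,0,-0.03,0,0,0,0,-0.03,0,0,0,0,-0.03,0,0,0,0,0,0,0,0,0,0,0,0,0,0,0,0,0,0,0,0,0,0,0,0,0,0])

```text
clock: 28.3
position: [0.5846, 0.1858, 0.0553]
ee_rot: [0.0, 0.974, 0.226, 0.0]
contact_force: [-1.4, 2.1, 5.5]
width: 0.0213
```

```bash
python3 -c "
from h import *
look('w24')"
```

```text
t 28.30 [0.5846 0.1858 0.0553] F [-1.4  2.1  5.5] M [ 0.39  0.15 -0.04] w 0.0213 head [ 297  222   53   74 3057] [323.  260.1]
ang 0.488 rad 0.0551
```

Call:
carry_out(moves=[0,0,0,-0.02,0,0,0,0,-0.02,0,0,0,0,-0.02,0,0,0,0,0,0,0,0,0,0,0,0,0,0,0,0,0,0,0,0,0,0,0,0,0,0,0,0,0,0,0,0,0,0,0,0])

```text
clock: 29.35
position: [0.5846, 0.1858, 0.0552]
ee_rot: [0.0, 0.974, 0.226, 0.0]
contact_force: [-1.6, 0.8, 8.6]
width: 0.0213
```

```bash
python3 -c "
from h import *
im=look('w25')
a=im[170:330,240:410]; b=manip.get_image('side')[110:230,220:340]
save(np.hstack([cv2.resize(a,(425,400),interpolation=2),cv2.resize(b,(375,400),interpolation=2)]),'home')"
```

```text
t 29.35 [0.5846 0.1858 0.0552] F [-1.6  0.8  8.6] M [ 0.29  0.31 -0.05] w 0.0213 head [ 297  222   53   74 3052] [323.  260.1]
ang 0.488 rad 0.055
```

View pics/home.png

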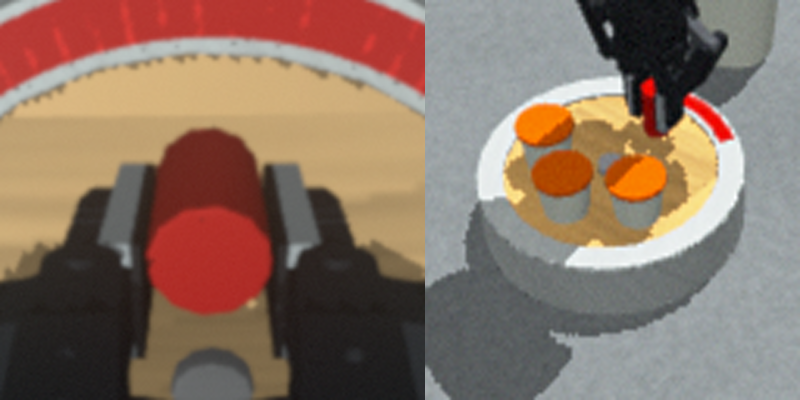

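The head sits flat on the deck with no shank showing, and motion stopped at 8–9 N, so the pin is home. I'll release and rise.

Call:
carry_out(moves=[40,0,0,0,0,40,0,0,0,0,40,0,0,0,0,40,0,0,0,0,40,0,0,0.5,0,40,0,0,1.5,0,40,0,0,2.5,0,40,0,0,3,0,40,0,0,3,0,40,0,0,1,0])

```text
clock: 30.45
position: [0.5865, 0.1861, 0.1729]
ee_rot: [0.0, 0.974, 0.226, 0.003]
contact_force: [1.0, 0.2, -0.1]
width: 0.0344
```

Call:
carry_out(moves=[40,0,0,0,0,40,0,0,0,0,40,0,0,0,0,40,0,0,0,0,40,0,0,0,0,40,0,0,0,0,40,0,0,0,0,40,0,0,0,0,40,0,0,0,0,40,0,0,0,0])

```text
clock: 31.45
position: [0.5846, 0.1858, 0.1693]
ee_rot: [0.0, 0.974, 0.226, 0.0]
contact_force: [0.4, 0.2, 0.2]
width: 0.034
```

```bash
python3 -c "
from h import *
im=look('w26'); s=manip.get_state(); print(proj('wrist',[.5846,.1858,.084],s),proj('wrist',[.5846,.1858,.044],s))
b=manip.get_image('side')[110:210,230:340]
save(np.hstack([cv2.resize(im[130:330,220:420],(400,400),interpolation=2),cv2.resize(b,(400,400),interpolation=2)]),'end')"
```

```text
t 31.45 [0.5846 0.1858 0.1693] F [0.4 0.2 0.2] M [ 0.01 -0.02 -0.03] w 0.0340 head [310 180  27  34 758] [323.1 196.6]
ang 0.487 rad 0.055
[322.71493042 203.94385965] [322.77386694 191.23152203]
```

View pics/end.png

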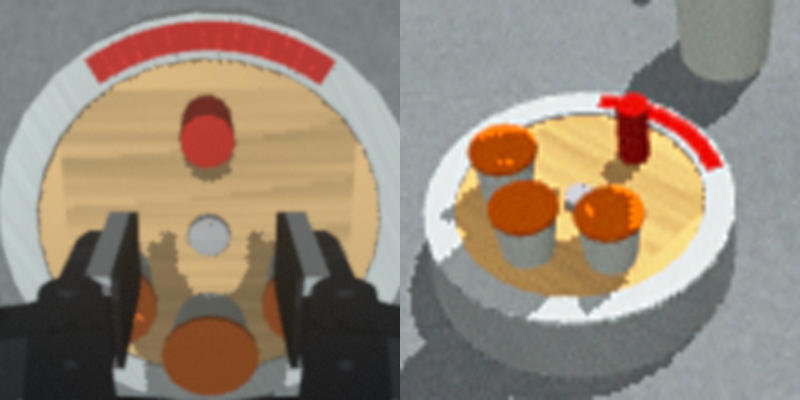

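The pin stands upright and released under the middle of the red arc, head flush on the deck, and the measured blob matches the predicted home pose. I'm handing in.

```bash
python3 -c "
from rig import manip
print(manip.sign_off())"
```

```text
the job is handed in; nothing more can be done
None
```

The red-headed pin is in the socket and fully home, and I handed the job in at about 31.5 s. The deck had turned to about 1.07 rad.

- **On the way:** I lifted the pin from the blue block, stood it in the deck hole, and turned the deck counter-clockwise with the pin loosely held between the fingers. The pin leaned about 0.1 rad during that sweep and did not drop by itself. Once I gripped it upright and let go, it fell into the socket.
- **Pushing home:** I pressed it down about 8 mm with a light grip. Side force stayed near 2 N or less and the last push read about 9 N, when the head met the deck and motion stopped.
- **Last checks:** The wrist and side pictures show the pin upright with its head flush on the deck and no shank showing. Its image position matches the predicted home pose to within a few pixels. The gripper is clear and reads zero force.
- **Less certain:**
  - I measured about 8 mm of the 9 mm push, so I judged "fully home" from the flush head and the stop.
  - The cups, bottle and pen were never approached, but I did not measure them again at the end.

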